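Fit the D cell into the opened data logger's spring holder

ROBOT

A 6-joint arm with a two-finger parallel gripper is mounted at the origin on the work surface. World frame = base frame: x ahead of the robot, y to its left, z up, the work surface at z = 0. Lengths are in m, angles in rad, forces in N, time in s.
With the tool pointing down it reaches from about 0.35 to 0.725 m from the base axis. Payload 4.3 kg.
Tool frame: the origin (TCP) lies on the centre line of the jaws, within the pads' length; the fingertips stand 19 mm ahead of it and the grasp point (between the pads) is the TCP; z points along the fingers, y is the direction in which the jaws open and shut (so a half turn about z gives the same grasp; the last joint's range is limited). The gripper opens to 85 mm and grips with 20 to 120 N. Pads are 22 mm wide; open, the fingers measure 114 mm over their backs; the gripper's body (76 mm by 85 mm) begins 54 mm behind the grasp point. The pads swing forward as they close: fully open they stand 13 mm farther back than shut.
Start: joints at [1.206, 0.377, 0.081, 1.274, 0, 1.46], TCP at [0.145, 0.556, 0.25] pointing down, gripper open.
Joint ranges: [-2.72, 2.72], [-0.84, 1.66], [-1.02, 1.22], [-1.77, 2.12], [-1.37, 1.28], [-3.14, 3.14]. Speed limits (rad/s): [2.57, 2.57, 3.14, 3.14, 3.14, 3.14].

INTERFACE

Orientations are given as [roll, pitch, yaw] about the fixed x, y, z axes, in that order (R = Rz(yaw) Ry(pitch) Rx(roll)).
In Python, from cell import r gives the robot as it stands. Calls block until the motion is done:
- r.move_ptp(position, orientation): joint-space move of the TCP to a pose.
- r.move_straight(position, attitude=None, rate=0.15, stop_force=None): straight line of the TCP; attitude=None keeps the orientation; rate is the mean speed in m/s. With stop_force (N) it stops when the force on the tool has changed by that much, and returns True; else False.
- r.move_joints(angles): joint-space move.
- r.release() and r.close(): open the fingers fully, or close them until they stop; the grip force is fixed at half the most.
- r.dwell(seconds).
- r.solve_ik(position, orientation): joint angles nearest the present ones, or None.
- r.read_state(): the state.
- r.get_image(name): name is "scene" or "side" or "wrist"; returns (picture, depth): 420x560x3 uint8, red, green, blue; 420x560 float32, m along the optical axis (not along the pixel's ray), 0 where there is no reading.
- r.camera_model(name): a dict with "mtx" (3x3 intrinsics, pixels), "k1" (the pictures are not rectified: a ray, as slopes to the right and down, at radius r is drawn at 1 + k1 r^2 times it, then the intrinsics apply), "rvec" (rotation vector, rad) and "tvec" (3), from world to camera coordinates, as OpenCV has them. Camera axes: x right, y down, z forward; pixel columns grow to the right and rows downward; lengths in m; the calibration is good to about 2 mm. A picture is of the moment at which its call begins: read the wrist's pose just before it. camera_model takes no time and is no camera call; for the wrist camera it gives the pose at the moment of the call.
A pose or a line that the arm cannot do raises r.PlanningError and nothing moves.
- r.job_done(): hands the job in, once; it reports no verdict.
Trained networks look in the newest picture that a camera, given by its name, has taken for a name from the list of things; names that differ only in an ending like _2 or _b are one class to them, and where a whole thing is asked for, a point or a joint stands for the part that bears it (a point fixed in the world has none). Each returns a list of dicts, best first, with "conf" (0 to 1); they miss things now and then, are a little off and sometimes report something else, mostly with a low value. They report only what shows in the picture. A call takes as long as a camera call. They do not tell look-alikes from the thing itself.
- r.find_in(target, camera): "location" ([x, y, z] in m, in the coordinates of the camera as it stood for that picture, good to about 4 mm: the middle of the surface that is visible of it).
- r.landmark_of(target, camera): "location" ([x, y, z] in m, in the coordinates of the camera as it stood for that picture, good to about 4 mm: a listed point, or the origin of a listed thing).
The state is a dict: "time": time; "joint_positions": joint angles; "qd": joint speeds; "effort": joint torques, N m; "tool_pos": TCP position; "tool_rot": TCP orientation; "wrist_force": force on the tool from outside, world axes, zero at the start; "wrist_torque": the same for the moment, N m; "gripper_width": finger opening in m.
Only numpy, scipy, OpenCV 4.12 (cv2) and the standard library are available. Lean on these libraries where they do the work, as an engineer would, in place of code of your own. Each camera call takes 0.05 s, during which the arm holds its last target.

TASK

Fit the D cell, the thickest of the three cells on the mat, into the empty holder of the opened data logger: push its flat end against the coil spring with the nub end still held up, then swing the nub end down in front of the contact plate and let go, so that the cell lies level and fully home. The holder was stuck in by hand and is not quite where it should be, so go by feel: press the spring well back, but never hard against its stop, and do not force the cell against the holder. Do not lean on the logger, and leave the other things on the bench where they are.

Things in the scene. Friction and masses are not known exactly. Their poses are not given: they have to be found in the camera images.
- d_cell: The D cell, lying on the mat: a cylinder with grey jacket and steel ends, 33.2 mm across, 61.5 mm long over all, about 140 g. Origin on its axis at mid-length (16.6 mm above the mat), x axis towards the nub. Barrel 59.5 mm long, from x -30.75 (flat end) to x +28.75 mm (shoulder); the nub, 9.5 mm across, stands 2 mm out of it. It can roll.
- d_cell_nub (a point): Centre of the tip of the D cell's nub (its positive end), on the axis, 30.75 mm from the cell's origin.
- d_cell_flat (a point): Centre of the D cell's flat end face (its negative end), on the axis, 30.75 mm from the cell's origin.
- logger: The opened data logger, fixed to the bench: a grey tray with a 14 mm rim and a black D-cell holder in it. Origin on the bench; x runs along the holder from coil spring to contact plate, z up. Tray: x -87.5 to 87.5, y -117.5 to 77.5 mm. Beside the holder nothing is over 14 mm high up to 70 mm from its axis; a board beyond (y -75 to -113 mm) has parts to 19 mm.
- seat (a point): A point fixed in the tray, 31.6 mm above the bench, on the axis of a home cell: where its origin would be if the holder sat exactly in its place. But the holder was stuck down by hand with foam tape, and all of it (spring, walls, cheeks) is off along x by a firm, unknown 0 to 8 mm either way, so a home cell is too; height, y and direction are true. Axes as the logger's.
- plate_end (a point): Design place of the contact plate's face (seat x +31 mm, same height), off by the holder's unknown shift. The plate is on an end wall 4 mm thick and 44 mm wide that rises 3.4 mm above the seat. Two side cheeks, 4 mm thick, inner faces at y +-18 mm, run from it 11 mm towards the spring and rise to 1.6 mm below the seat. The holder's flat floor is 16.6 mm below the seat.
- spring_end (a point): Design place of the free coil spring's front end (seat x -24.5 mm), off by the holder's shift: a flat disc 11 mm across facing the plate, 55.5 mm from it. It gives straight back 10 mm to its stop: 1.3 N per mm, 8 N with a cell home, 13 N at the stop. Its wall is 16.5 mm behind, rising 11.4 mm over the seat; cheeks as above reach 6.5 mm in front of the disc. 38 mm between the cheeks is open for fingers.
- c_cell: A thinner cell, 25.5 mm across and 50 mm long, same grey jacket; not wanted, leave it. Origin on its axis at mid-length.
- aa_cell: The thinnest cell, 14.2 mm across and 50.5 mm long; not wanted, leave it. Origin on its axis at mid-length.
- cover: The logger's grey cover lying on the bench, 155 x 185 x 22 mm; leave it. Origin under its centre.
- screwdriver: A screwdriver lying beyond the cells; leave it.
- nut_driver: A nut driver lying near the robot, about 185 mm long; leave it.
- screw_dish: A small square steel dish, 75 x 75 x 18 mm; leave it. Origin under its centre.
- caliper: A caliper lying flat, 200 mm long; leave it. Origin under its middle.
There are look-alikes about, which are no part of the job. What is shaped like the d_cell but blue or orange is not meant.

How it is judged:
On the way:
1. the D cell's flat end, down in the holder, presses against the coil spring (over 5 N) while its nub end is held up, at least 8 degrees (contact force between d_cell and logger above 5 N and angle between d_cell's own x axis and vertical below 1.43 rad and z of d_cell_flat in the frame of seat below 0.01 m and x of d_cell_flat in the frame of seat below -0.015 m and z of d_cell_nub in the frame of seat above 0.004 m), for 0.1 s.
At the end, for the whole second after the job is handed in: The D cell lies at rest and released between spring and contact plate, down on the holder's floor (its middle within 2 mm of the seat's height and 3 mm of the holder's axis, within 10 mm of the seat along it), its axis within 0.06 rad of the holder's, the nub towards the contact plate (z of d_cell in the frame of seat between -0.002 and 0.002 m and y of d_cell in the frame of seat between -0.003 and 0.003 m and x of d_cell in the frame of seat between -0.01 and 0.01 m and x of d_cell_nub in the frame of seat above 0.015 m and angle between the x axis of d_cell and the x axis of logger, either way round below 0.06 rad and linear speed of d_cell below 0.01 m/s); the robot touches nothing.
It fails at once if the cell presses the spring or the holder with more than 36 N (contact force between d_cell and logger above 36 N).
It fails at once if the spring is crushed or the cell forced: while the nub end is up by more than 5 degrees the cell presses the spring and holder with more than 18 N (the spring is at its stop at 13 N) (contact force between d_cell and logger above 18 N and angle between d_cell's own x axis and vertical below 1.484 rad).
It fails at once if the robot itself presses on the logger with more than 10 N (contact force between any of the arm, the fingers and logger above 10 N).
It fails at once if another thing on the bench is moved more than 15 mm (distance of any of c_cell, aa_cell, cover, screwdriver, nut_driver, screw_dish, caliper from where it was at the start of the episode above 0.015 m).
It also fails if it takes over 51 s, if anything falls off the work surface, if the arm or the gripper's body presses on something with over 40 N, if the wrist force passes 120 N, or if a joint passes its speed limit or range.

## Working session

There is one attempt and no reset: what is moved stays moved. The work goes in short steps, each a Python script; the robot and the scene stay as the last script left them, time stands still between calls to the robot, and variables do not carry over. Pictures are saved under pics/ and viewed, and the job is handed in when it is done.

```bash
ls; mkdir -p pics; cat > h.py <<'E'
import numpy as np, cv2
from scipy.spatial.transform import Rotation as R
from cell import r
def cam2w(m,p):
    Rm=cv2.Rodrigues(np.array(m["rvec"],float))[0]
    return Rm.T@(np.array(p,float)-np.array(m["tvec"],float).ravel())
def pix2ray(m,u,v):
    K=np.array(m["mtx"]);x=(u-K[0,2])/K[0,0];y=(v-K[1,2])/K[1,1]
    xd,yd=x,y
    for _ in range(20):
        f=1+m["k1"]*(x*x+y*y); x,y=xd/f,yd/f
    return np.array([x,y,1.])
def pix2w(m,u,v,d): return cam2w(m,pix2ray(m,u,v)*d)
def pixz(m,u,v,z):
    c=cam2w(m,[0,0,0]);p=cam2w(m,pix2ray(m,u,v));t=(z-c[2])/(p[2]-c[2]);return c+t*(p-c)
def proj(m,P):
    Rm=cv2.Rodrigues(np.array(m["rvec"],float))[0];q=Rm@np.array(P)+np.array(m["tvec"]).ravel()
    x,y=q[:2]/q[2];f=1+m["k1"]*(x*x+y*y);K=np.array(m["mtx"]);return np.array([K[0,0]*x*f+K[0,2],K[1,1]*y*f+K[1,2],q[2]])
def save(n,im): cv2.imwrite("pics/"+n+".png",cv2.cvtColor(np.ascontiguousarray(im),cv2.COLOR_RGB2BGR))
E
python3 - <<'E'
from h import *
np.set_printoptions(precision=4,suppress=True)
for n in ["scene","side","wrist"]:
    im,d=r.get_image(n); m=r.camera_model(n); save(n+"0",im); np.savez("pics/%s0.npz"%n,im=im,d=d,**{k:np.array(v) for k,v in m.items()})
    print(n,cam2w(m,[0,0,0]))
    for t in ["d_cell","c_cell","aa_cell","logger"]:
        for o in r.landmark_of(t,n)[:4]: print(n,t,round(o["conf"],2),cam2w(m,o["location"]),proj(m,cam2w(m,o["location"]))[:2].round())
    for t in ["seat","plate_end","spring_end","d_cell_nub","d_cell_flat"]:
        for o in r.landmark_of(t,n)[:4]: print(n,t,round(o["conf"],2),cam2w(m,o["location"]),proj(m,cam2w(m,o["location"]))[:2].round())
print(r.read_state())
E
```

```text
pics
scene [ 1.229  -0.0352  0.8113]
scene d_cell 0.76 [ 0.4746 -0.0011  0.0156] [253. 207.]
scene d_cell 0.74 [ 0.5756 -0.0352  0.0122] [244. 237.]
scene d_cell 0.71 [ 0.4712 -0.118   0.0152] [210. 211.]
scene d_cell 0.52 [ 0.4556 -0.2191  0.0198] [173. 210.]
scene c_cell 0.65 [ 0.6274 -0.1498  0.011 ] [200. 259.]
scene aa_cell 0.51 [ 0.5135 -0.3249  0.0038] [135. 235.]
scene logger 0.58 [ 0.5063  0.2052 -0.0059] [327. 211.]
scene seat 0.82 [0.5076 0.208  0.0308] [329. 203.]
scene plate_end 0.74 [0.4803 0.1872 0.0288] [320. 197.]
scene spring_end 0.73 [0.5171 0.2291 0.0263] [337. 205.]
scene spring_end 0.64 [ 0.7631 -0.1627 -0.0025] [197. 311.]
scene spring_end 0.22 [ 0.4691 -0.1198  0.0177] [209. 210.]
scene d_cell_nub 0.71 [ 0.3355 -0.0942  0.0185] [216. 177.]
scene d_cell_nub 0.69 [ 0.4521 -0.0248  0.0165] [243. 202.]
scene d_cell_nub 0.63 [ 0.4744 -0.2021  0.0139] [180. 216.]
scene d_cell_nub 0.62 [ 0.5479 -0.0327  0.0141] [244. 229.]
scene d_cell_flat 0.78 [0.4922 0.0214 0.0131] [261. 211.]
scene d_cell_flat 0.72 [ 0.4346 -0.2452  0.0151] [165. 207.]
scene d_cell_flat 0.71 [ 0.
[... 1096 characters left out ...]
-0.0909  0.0166] [254. 266.]
side d_cell_flat 0.79 [0.4905 0.0196 0.015 ] [255. 239.]
side d_cell_flat 0.61 [ 0.4384 -0.2403  0.0142] [233. 312.]
side d_cell_flat 0.57 [ 0.3974 -0.0923  0.0158] [216. 268.]
wrist [0.0708 0.5769 0.3736]
{'time': 1.5, 'joint_positions': array([1.2057, 0.3773, 0.081 , 1.2744, 0.    , 1.4605]), 'qd': array([ 0.0005, -0.0003,  0.0003, -0.    ,  0.0013,  0.0008]), 'effort': array([  0.    , -46.3516,  27.015 ,   0.0007,  -0.0002,  -0.    ]), 'tool_pos': array([0.1449, 0.5565, 0.2504]), 'tool_rot': array([3.1415, 0.    , 2.8868]), 'wrist_force': array([-0.3103, -0.517 ,  0.066 ]), 'wrist_torque': array([0.0464, 0.0062, 0.0198]), 'gripper_width': 0.08541945561126253}
```

View pics/scene0.png

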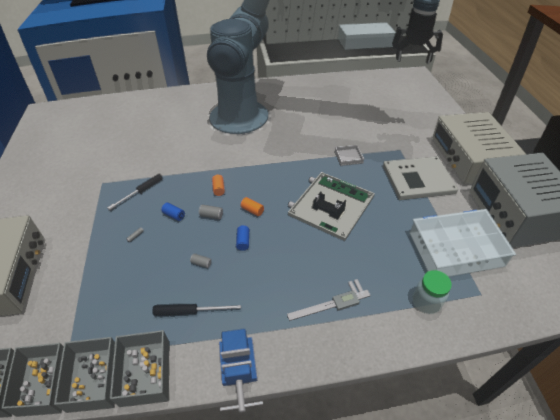

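View pics/side0.png

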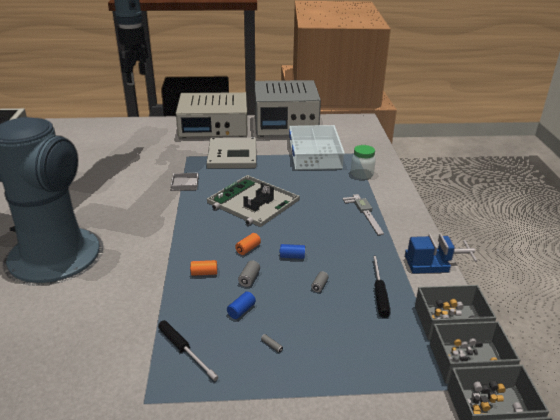

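```bash
python3 - <<'E'
import cv2
a=cv2.imread("pics/scene0.png")[150:300,110:290]
b=cv2.imread("pics/side0.png")[215:365,170:350]
cv2.imwrite("pics/crops0.png",cv2.resize(cv2.hconcat([a,b]),None,fx=2.2,fy=2.2,interpolation=cv2.INTER_CUBIC))
E
```

```text
(no output)
```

View pics/crops0.png

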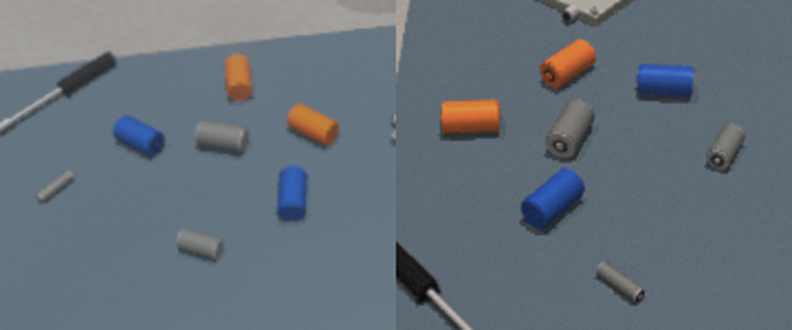

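Candidates (scene image): grey (210,212), orange (218,185) and (252,207), blue (173,211) and (243,237), thinner grey C (200,260), and thin AA (135,235). The thick grey one at (210,212) is the D cell; in the side crop its nub faces the side camera at about (244,282). Next I'll take close wrist views of the holder and the cell.

```bash
python3 - <<'E'
from h import *
np.set_printoptions(precision=4,suppress=True)
m=r.camera_model("wrist");Rm=cv2.Rodrigues(np.array(m["rvec"],float))[0]
T=R.from_euler("xyz",r.read_state()["tool_rot"]).as_matrix()
print("cam axes in tool",T.T@Rm.T)
def look(name,tgt,psi,z,pts):
    o=[np.pi,0,psi]; tx=np.array([np.cos(psi),np.sin(psi)])
    c=(T.T@Rm.T)[:,2]; s=0.077+c[0]/c[2]*(z+0.123-0.02)
    p=np.array(tgt)-s*tx
    r.move_ptp([*p,z],o); r.dwell(0.3)
    m=r.camera_model("wrist"); im,d=r.get_image("wrist"); save(name,im); np.savez("pics/%s.npz"%name,im=im,d=d,**{k:np.array(v) for k,v in m.items()})
    for t in pts:
        for o in r.landmark_of(t,"wrist")[:3]: print(name,t,round(o["conf"],2),cam2w(m,o["location"]),proj(m,cam2w(m,o["location"]))[:2].round())
look("w_hold",[0.505,0.2085],-2.30,0.22,["seat","plate_end","spring_end","logger"])
look("w_cell",[0.47,-0.118],-1.95,0.2,["d_cell","d_cell_nub","d_cell_flat"])
print(r.read_state()["time"])
E
```

```text
cam axes in tool [[ 0.0002 -0.9528 -0.3037]
 [ 1.      0.0006 -0.0012]
 [ 0.0013 -0.3037  0.9528]]
w_hold seat 0.68 [0.5035 0.2102 0.0294] [280. 211.]
w_hold plate_end 0.8 [0.4855 0.1891 0.0329] [280. 184.]
w_hold spring_end 0.96 [0.526  0.2354 0.032 ] [280. 243.]
w_hold logger 0.9 [ 0.5078  0.2127 -0.0019] [278. 206.]
w_cell d_cell 0.91 [ 0.4709 -0.002   0.0174] [318. 303.]
w_cell d_cell 0.9 [ 0.3676 -0.0851  0.018 ] [390. 200.]
w_cell d_cell 0.72 [ 0.4756 -0.1157  0.0184] [274. 211.]
w_cell d_cell_nub 0.97 [ 0.4802 -0.1953  0.0182] [237. 135.]
w_cell d_cell_nub 0.9 [ 0.3379 -0.0885  0.0156] [418. 185.]
w_cell d_cell_nub 0.83 [ 0.452  -0.0223  0.0184] [328. 282.]
w_cell d_cell_flat 0.95 [ 0.6126 -0.0439  0.0197] [181. 315.]
w_cell d_cell_flat 0.93 [ 0.402  -0.0881  0.0171] [355. 209.]
w_cell d_cell_flat 0.72 [ 0.4871 -0.089   0.0179] [273. 239.]
5.6167
```

View pics/w_hold.png

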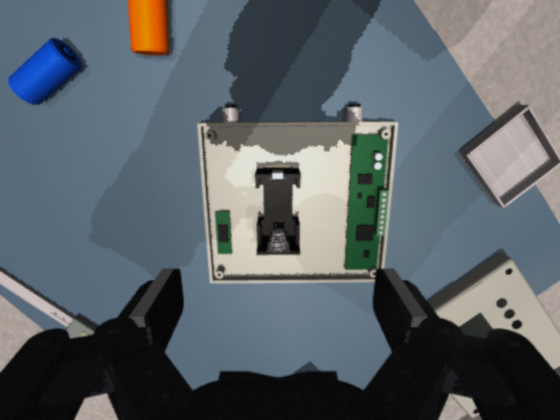

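View pics/w_cell.png

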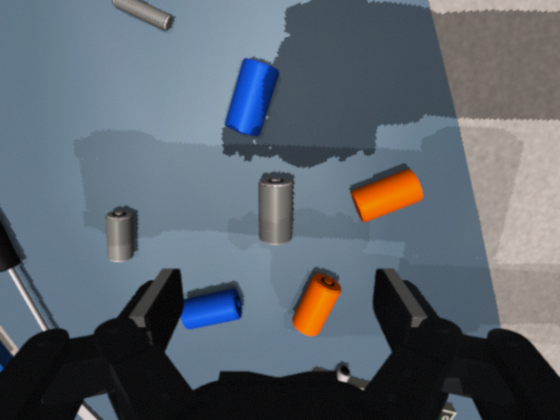

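Wrist view 1 shows the tray, with the holder at (278,210), its spring end at the bottom (278,240) and the plate at the top (277,172). Wrist view 2 shows the grey D cell at (276,210) with its nub at the top (276,180). I'll refine both from the depth data.

```bash
cat > an.py <<'E'
from h import *
np.set_printoptions(precision=4,suppress=True)
def cloud(n):
    z=np.load("pics/%s.npz"%n); m={k:z[k] for k in ["mtx","k1","rvec","tvec"]}; m["k1"]=float(m["k1"])
    d=z["d"]; v,u=np.nonzero(d>0)
    K=m["mtx"]; pts=np.stack([u,v],-1).astype(float)
    # undistort
    xd=(u-K[0,2])/K[0,0]; yd=(v-K[1,2])/K[1,1]; x,y=xd.copy(),yd.copy()
    for _ in range(20):
        f=1+m["k1"]*(x*x+y*y); x,y=xd/f,yd/f
    P=np.stack([x,y,np.ones_like(x)],-1)*d[v,u][:,None]
    Rm=cv2.Rodrigues(m["rvec"])[0]
    return (P-m["tvec"].ravel())@Rm, z["im"][v,u], u,v
E
python3 - <<'E'
from an import *
P,C,u,v=cloud("w_cell")
s=(np.hypot(P[:,0]-.473,P[:,1]+.117)<.08)&(abs(P[:,2])<.004); print("mat z",np.median(P[s,2]))
zm=np.median(P[s,2])
s=(np.hypot(P[:,0]-.472,P[:,1]+.117)<.045)&(P[:,2]>zm+.012)
Q=P[s]; print(len(Q),"zmax",np.percentile(Q[:,2],[50,95,99]))
# min area rect of points
rect=cv2.minAreaRect((Q[:,:2]*1000).astype(np.float32)); print("rect",rect)
c=Q[:,:2].mean(0);w,V=np.linalg.eigh(np.cov((Q[:,:2]-c).T));a=V[:,1]; a=a if a[1]<0 else -a
print("mean",c,"yaw",np.arctan2(a[1],a[0]))
t=(Q[:,:2]-c)@a; n=(Q[:,:2]-c)@np.array([-a[1],a[0]]);print("along",np.percentile(t,[0,1,99,100]),"across",np.percentile(n,[0,1,99,100]))
# tray
P,C,u,v=cloud("w_hold")
s=(np.hypot(P[:,0]-.505,P[:,1]-.21)<.18)
h,_=np.histogram(P[s,2],bins=np.arange(-.01,.05,.002));print(dict(zip(np.arange(-10,50,2),h)))
L=np.array([.505,.21])
s=(np.hypot(P[:,0]-L[0],P[:,1]-L[1])<.15)&(P[:,2]>.009)&(P[:,2]<.018)
Q=P[s]; rect=cv2.minAreaRect((Q[:,:2]*1000).astype(np.float32)); print("tray",rect,len(Q))
s=(np.hypot(P[:,0]-L[0],P[:,1]-L[1])<.06)&(P[:,2]>.024)
Q=P[s]; rect=cv2.minAreaRect((Q[:,:2]*1000).astype(np.float32)); print("holder",rect,len(Q))
E
```

```text
mat z 0.00022152916396329768
13633 zmax [0.2626 0.2737 0.2754]
rect ((471.5557556152344, -126.11676788330078), (79.97447204589844, 74.38013458251953), 30.35850715637207)
mean [ 0.4636 -0.1424] yaw -0.2213183355458218
along [-0.0423 -0.0418  0.0423  0.0432] across [-0.0156 -0.0142  0.0531  0.0598]
{np.int64(-10): np.int64(0), np.int64(-8): np.int64(0), np.int64(-6): np.int64(0), np.int64(-4): np.int64(78), np.int64(-2): np.int64(20378), np.int64(0): np.int64(34130), np.int64(2): np.int64(14240), np.int64(4): np.int64(985), np.int64(6): np.int64(2197), np.int64(8): np.int64(2729), np.int64(10): np.int64(828), np.int64(12): np.int64(2002), np.int64(14): np.int64(2354), np.int64(16): np.int64(647), np.int64(18): np.int64(328), np.int64(20): np.int64(54), np.int64(22): np.int64(60), np.int64(24): np.int64(71), np.int64(26): np.int64(59), np.int64(28): np.int64(227), np.int64(30): np.int64(135), np.int64(32): np.int64(95), np.int64(34): np.int64(242), np.int64(36): np.int64(101), np.int64(38): np.int64(59), np.int64(40): np.int64(90), np.int64(42): np.int64(134), np.int64(44): np.int64(2), np.int64(46): np.int64(0)}
tray ((486.3434143066406, 217.54046630859375), (193.40164184570312, 196.56072998046875), 48.847415924072266) 6624
holder ((503.0655212402344, 207.71014404296875), (87.6868667602539, 113.80885314941406), 47.93583297729492) 26111
```

```bash
python3 - <<'E'
from an import *
P,C,u,v=cloud("w_cell")
s=(np.hypot(P[:,0]-.472,P[:,1]+.117)<.045)&(P[:,2]>.012)&(P[:,2]<.05)
Q=P[s]; print(len(Q),"z",np.percentile(Q[:,2],[50,95,99]))
print("rect",cv2.minAreaRect((Q[:,:2]*1000).astype(np.float32)))
# cylinder fit: axis at z=.0166, radius .0166, use points z>.018
from scipy.optimize import least_squares
Z=Q[Q[:,2]>.018]
def f(p):
    a=np.array([np.cos(p[2]),np.sin(p[2])]); n=np.array([-a[1],a[0]])
    return np.hypot((Z[:,:2]-p[:2])@n, Z[:,2]-p[3])-.0166
q=least_squares(f,[.473,-.117,-1.95,.0166],loss="soft_l1",f_scale=.001).x
a=np.array([np.cos(q[2]),np.sin(q[2])]);n=np.array([-a[1],a[0]])
t=(Z[:,:2]-q[:2])@a; print(q,"along",np.percentile(t,[0,.5,1,99,99.5,100]),"rms",np.std(f(q)))
lo,hi=np.percentile(t,[.5,99.5]);print("mid",q[:2]+a*(lo+hi)/2, hi-lo)
# tray
P,C,u,v=cloud("w_hold")
L=np.array([.505,.21]); yaw=-2.30
ex=np.array([np.cos(yaw),np.sin(yaw)]);ey=np.array([-ex[1],ex[0]])
X=(P[:,:2]-L)@ex*1000;Y=(P[:,:2]-L)@ey*1000;Zz=P[:,2]*1000
s=(abs(X)<130)&(abs(Y)<150)&(Zz<60)
# height map picture in logger-ish frame, 4px/mm near holder ; 
H=np.zeros((280,300),np.float32)
for x,y,z in zip(X[s],Y[s],Zz[s]):
    i,j=int(x+140),int(y+150)
    if 0<=i<280 and 0<=j<300:H[i,j]=max(H[i,j],z+5)
cv2.imwrite("pics/hmap.png",cv2.resize(cv2.applyColorMap(np.clip(H*5,0,255).astype(np.uint8),cv2.COLORMAP_JET),None,fx=2,fy=2,interpolation=cv2.INTER_NEAREST))
# rim edges: use outermost rim points with 11<z<17 on each side
rim=s&(Zz>10.5)&(Zz<18)
def edge(sel,coord,other,sign):
    bins=np.arange(-80,70,5);xs=[];ys=[]
    for b in bins:
        k=sel&(other>=b)&(other<b+5)
        if k.sum()>2:
            xs.append(b+2.5);ys.append(np.percentile(coord[k]*sign,95)*sign)
    xs=np.array(xs);ys=np.array(ys)
    for _ in range(5):
        p=np.polyfit(xs,ys,1);rr=abs(ys-np.polyval(p,xs));k=rr<max(1.0,1.5*np.median(rr));xs,ys=xs[k],ys[k]
    return p,len(xs)
print("x-",edge(rim&(X<-70)&(X>-110),X,Y,-1))
print("x+",edge(rim&(X>70)&(X<98),X,Y,1))
print("y+",edge(rim&(Y>60)&(Y<100),Y,X,1))
print("y-",edge(rim&(Y<-100)&(Y>-140),Y,X,-1))
# holder
k=(abs(X)<70)&(abs(Y)<35)&(Zz<60)&(Zz>20)
for b in range(-60,60,2):
    kk=k&(X>=b)&(X<b+2)
    if kk.sum(): print(b,kk.sum(),"zmax",np.percentile(Zz[kk],90).round(1),"y",Y[kk].min().round(1),Y[kk].max().round(1))
E
```

```text
2172 z [0.0303 0.0332 0.0339]
rect ((474.3645324707031, -116.28767395019531), (61.6496467590332, 33.109493255615234), 68.88704681396484)
[ 0.6093  0.2197 -1.9528  0.016 ] along [0.3312 0.3319 0.3323 0.3912 0.3922 0.3929] rms 0.0018117397597486218
mid [ 0.4743 -0.1162] 0.06031365269708017
x- (array([ -0.0101, -88.6798]), 28)
x+ (array([-0.0089, 85.7621]), 23)
y+ (array([ 0.0041, 78.5477]), 29)
y- (array([   0.0164, -116.0576]), 23)
-42 25 zmax 42.7 y -18.2 22.6
-40 82 zmax 43.5 y -20.2 22.6
-38 347 zmax 42.5 y -20.9 23.1
-36 49 zmax 40.7 y -20.9 22.4
-34 41 zmax 39.7 y -20.8 22.3
-32 37 zmax 39.2 y -20.8 22.3
-30 43 zmax 38.0 y -20.8 22.3
-28 37 zmax 38.6 y -20.7 22.1
-26 42 zmax 37.9 y -20.7 23.2
-24 25 zmax 36.2 y -20.7 23.1
-22 75 zmax 36.6 y -20.5 23.1
-20 21 zmax 30.6 y -20.5 23.0
-18 20 zmax 30.5 y -20.6 23.0
-16 23 zmax 30.3 y -20.4 23.1
-14 20 zmax 30.2 y -20.6 22.1
24 18 zmax 30.5 y -19.6 23.2
26 19 zmax 30.5 y -19.6 23.2
28 17 zmax 30.5 y -19.5 23.2
30 18 zmax 30.5 y -19.5 23.1
32 16 zmax 30.4 y -19.5 23.0
34 48 zmax 35.7 y -20.1 23.6
36 97 zmax 35.7 y -20.0 23.7
38 196 zmax 35.4 y -20.3 23.6
40 11 zmax 35.9 y -2.9 6.5
```

View pics/hmap.png

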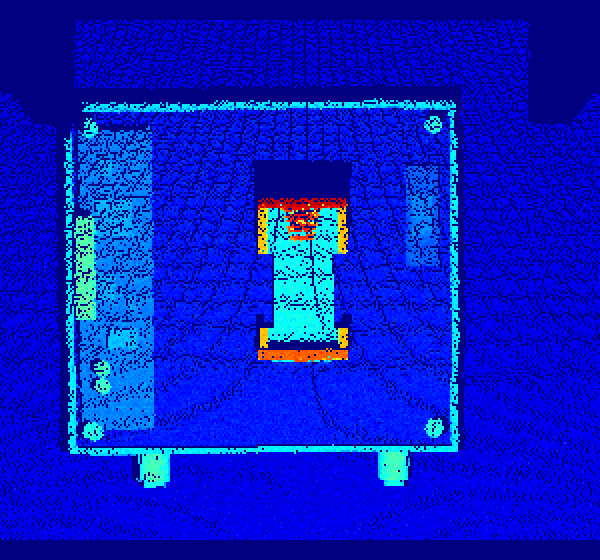

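```bash
python3 - <<'E'
from an import *
P,C,u,v=cloud("w_hold")
L=np.array([.505,.21]); y0=-2.30
e=lambda y:(np.array([np.cos(y),np.sin(y)]),np.array([-np.sin(y),np.cos(y)]))
ex,ey=e(y0); O=L-.00147*ex+.00123*ey; yaw=-2.290; ex,ey=e(yaw); print("O",O)
X=(P[:,:2]-O)@ex*1000;Y=(P[:,:2]-O)@ey*1000;Z=P[:,2]*1000
n=(abs(X)<70)&(abs(Y)<30)&(Z<60)
def st(name,k): print(name,k.sum(),"X",np.percentile(X[k],[0,5,50,95,100]).round(1),"Y",np.percentile(Y[k],[0,5,95,100]).round(1),"Z",np.median(Z[k]).round(1))
st("platewall",n&(X>20)&(Z>34))
st("platecheek L",n&(X>15)&(Z>28)&(Z<32)&(Y>10)); st("platecheek R",n&(X>15)&(Z>28)&(Z<32)&(Y<-10))
st("springwall",n&(X<0)&(Z>41.5))
st("springcheek L",n&(X<0)&(Z>28)&(Z<32)&(Y>10)); st("springcheek R",n&(X<0)&(Z>28)&(Z<32)&(Y<-10))
st("floor",n&(abs(X)<15)&(Z>10)&(Z<20)&(abs(Y)<15))
k=n&(X<-5)&(X>-33)&(abs(Y)<8)&(Z>22)
for b in range(-36,-10,1):
    kk=k&(X>=b)&(X<b+1)
    if kk.sum():print(b,kk.sum(),Z[kk].max().round(1),end="; ")
# fingers in tool frame at w_hold. reconstruct tool pose from camera
for nm in ["w_hold","w_cell"]:
    z=np.load("pics/%s.npz"%nm);Rm=cv2.Rodrigues(z["rvec"])[0]
    P,C,u,v=cloud(nm)
    k=(P[:,2]>.12)
    cam=-Rm.T@z["tvec"].ravel(); print(nm,"cam",cam)
    psi={"w_hold":-2.30,"w_cell":-1.95}[nm]
    zz={"w_hold":.22,"w_cell":.2}[nm]
    tgt={"w_hold":np.array([.505,.2085]),"w_cell":np.array([.47,-.118])}[nm]
    tx,ty=np.array([np.cos(psi),np.sin(psi)]),np.array([np.sin(psi),-np.cos(psi)])
    s=.077-.3037/.9528*(zz+.103); T=tgt-s*tx
    q=P[k]; a=(q[:,:2]-T)@tx*1000;b=(q[:,:2]-T)@ty*1000;c=(zz-q[:,2])*1000
    kk=c>-10
    for sgn in (1,-1):
        g=kk&(b*sgn>0); print(sgn,g.sum(),"x",np.percentile(a[g],[1,99]).round(1),"y",np.percentile(b[g],[1,50,99]).round(1),"z",np.percentile(c[g],[1,99]).round(1))
E
```

```text
O [0.5069 0.2103]
platewall 203 X [36.5 36.8 38.8 40.9 41.9] Y [-21.7 -19.6  19.9  22. ] Z 34.9
platecheek L 50 X [25.8 26.2 31.9 40.7 40.8] Y [10.7 14.1 21.7 21.7] Z 29.6
platecheek R 52 X [25.4 25.7 31.6 40.6 40.8] Y [-22.  -21.1 -12.9 -10.4] Z 29.9
springwall 168 X [-39.2 -38.8 -36.9 -35.  -33.4] Y [-21.  -19.   19.8  21.8] Z 42.5
springcheek L 102 X [-36.  -35.7 -25.8 -13.3 -12.1] Y [10.1 14.2 22.  22.2] Z 29.7
springcheek R 97 X [-35.9 -35.6 -25.6 -13.5 -12.4] Y [-21.8 -21.7 -13.3 -10.4] Z 29.7
floor 775 X [-15.  -13.3   0.5  13.5  14.9] Y [-14.1 -12.9  13.3  15. ] Z 14.7
-33 6 36.3; -32 17 40.2; -31 8 40.6; -30 12 39.8; -29 11 41.0; -28 9 35.5; -27 16 39.1; -26 11 39.1; -25 9 39.9; -24 12 38.7; -23 6 37.0; -22 3 34.7; -21 10 38.2; -20 31 37.0; -19 20 38.3; w_hold cam [0.4369 0.1325 0.3433]
1 931 x [-12.   10.2] y [42.2 42.9 56.1] z [-9.9  5.9]
-1 954 x [-12.2  10.1] y [-55.7 -42.8 -42.2] z [-9.9  5.7]
w_cell cam [ 0.4354 -0.2069  0.3233]
1 933 x [-12.5  10. ] y [41.5 42.1 55. ] z [-9.9  6. ]
-1 956 x [-12.2   9.8] y [-56.5 -43.6 -43. ] z [-9.9  5.9]
```

The finger check shows the wrist calibration is centred to under 1 mm. The holder shift reads about +5.5 mm. Now I'll check that the insertion poses can be reached, and pick up the cell.

```bash
cat >> h.py <<'E'
O=np.array([.5069,.2103]); LY=-2.290
EX=np.array([np.cos(LY),np.sin(LY),0]);EY=np.array([-np.sin(LY),np.cos(LY),0])
OFF=np.array([-.001,0,.005])   # cell centre in tool frame
def pose(XF,zF,th,yoff=0.0):
    """mm, deg -> TCP pos, rpy. XF,zF: flat end centre in logger frame"""
    t=np.radians(th); a=np.cos(t)*EX+np.sin(t)*np.array([0,0,1])
    ty=-EY; R3=np.column_stack([a,ty,np.cross(a,ty)])
    F=np.array([*O,0])+EX*XF/1000+EY*yoff/1000+np.array([0,0,zF/1000])
    c=F+.03075*a
    return c-R3@OFF, R.from_matrix(R3).as_euler("xyz")
def zF(th,clr): return 15+16.6*np.cos(np.radians(th))+clr
def lf():
    s=r.read_state();f=s["wrist_force"];return np.array([f@EX,f@EY,f[2]])
E
python3 - <<'E'
from h import *
np.set_printoptions(precision=4,suppress=True)
for a in [(-10,70,26),(-10,zF(26,2),26),(-25,zF(16,1),16),(-28,zF(0,.5),0)]:
    p,o=pose(*a); print(a,p,o,r.solve_ik(p,o))
yaw=-1.947; ax=np.array([np.cos(yaw),np.sin(yaw)]); c=np.array([.4743,-.1162])+.001*ax
o=[np.pi,0,yaw]
r.move_ptp([*c,.11],o)
r.move_straight([*c,.0216],rate=.1,stop_force=15)
print(r.read_state()["tool_pos"],r.read_state()["wrist_force"])
r.close(); print(r.read_state()["gripper_width"])
print(r.read_state()["tool_pos"],r.read_state()["wrist_force"])
r.move_straight([*c,.12],rate=.12)
s=r.read_state(); print(s["gripper_width"],s["wrist_force"],s["time"])
for n in ["scene","side","wrist"]:
    im,d=r.get_image(n); save(n+"1",im)
E
```

```text
(-10, 70, 26) [0.4961 0.198  0.0884] [-3.1416 -0.4538 -2.29  ] [ 0.3717  0.7525  0.1824  1.409  -0.2038 -0.4375]
(-10, np.float64(31.919981168566174), 26) [0.4961 0.198  0.0503] [-3.1416 -0.4538 -2.29  ] [ 0.3717  0.7857  0.1409  1.3343 -0.2038 -0.4375]
(-25, np.float64(31.956944152576096), 16) [0.5042 0.2072 0.0455] [-3.1416 -0.2793 -2.29  ] [ 0.3453  0.6668 -0.0319  1.1177 -0.1341 -0.4897]
(-28, np.float64(32.1), 0) [0.5044 0.2075 0.0371] [-3.1416  0.     -2.29  ] [ 0.2739  0.4792 -0.3527  0.7389  0.     -0.5777]
[ 0.4746 -0.1175  0.0223] [ 0.0016 -0.5347 -0.2001]
0.031489837806501934
[ 0.4743 -0.1173  0.0221] [-0.6428  0.79    4.8802]
0.03141205044705901 [ 0.2185  0.3615 -2.5658] 8.6167
```

```bash
python3 - <<'E'
import cv2
a=cv2.imread("pics/scene1.png")[120:270,120:300]
b=cv2.imread("pics/side1.png")[195:345,150:330]
c=cv2.resize(cv2.hconcat([a,b]),None,fx=2.2,fy=2.2,interpolation=cv2.INTER_CUBIC)
cv2.imwrite("pics/c1.png",c)
E
```

```text
(no output)
```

View pics/c1.png

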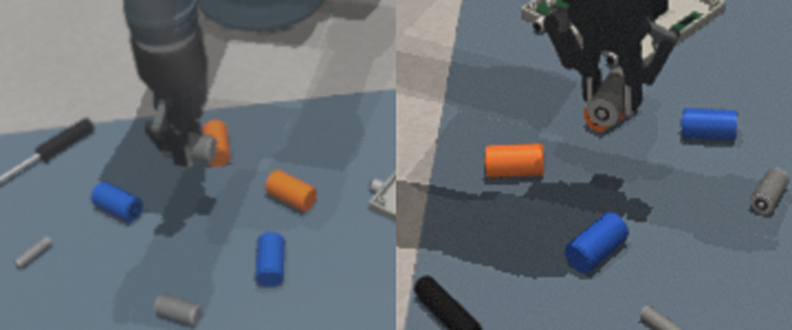

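View pics/wrist1.png

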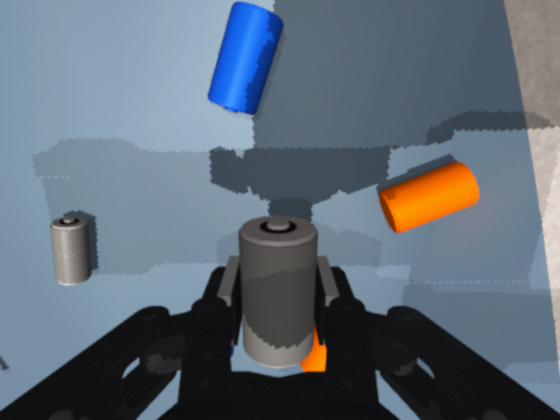

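The grey cell is held level, with its nub at wrist (279,222), and nothing else has moved. I'll measure its pose in the hand from a wrist depth image.

```bash
cat > inhand.py <<'E'
from an import *
from scipy.optimize import least_squares
def inhand(name):
    st=r.read_state(); m=r.camera_model("wrist"); im,d=r.get_image("wrist"); save(name,im)
    np.savez("pics/%s.npz"%name,im=im,d=d,**{k:np.array(v) for k,v in m.items()})
    P,C,u,v=cloud(name)
    T=R.from_euler("xyz",st["tool_rot"]).as_matrix(); q=(P-st["tool_pos"])@T*1000
    k=(abs(q[:,0])<45)&(abs(q[:,1])<13)&(q[:,2]<12)&(q[:,2]>-25)&(u>235)&(u<322)
    q=q[k]
    b=q[(q[:,0]<20)&(q[:,0]>-25)]
    def f(p):
        # axis: point (0,p0,p1) dir (1,p2,p3)
        dd=np.array([1,p[2],p[3]]);dd/=np.linalg.norm(dd)
        w=b-np.array([0,p[0],p[1]]); w=w-np.outer(w@dd,dd); return np.linalg.norm(w,axis=1)-16.6
    p=least_squares(f,[0,5,0,0],loss="soft_l1",f_scale=.5).x
    print("y,z of axis at TCP",p[:2],"dirs deg",np.degrees(p[2:]),"rms",np.std(f(p)),"n",len(b))
    # shoulder face: densest x at front
    fr=q[(q[:,2]>p[1]-12)&(abs(q[:,1]-p[0])<10)]
    h,e=np.histogram(fr[:,0],bins=np.arange(20,40,.5)); print(dict(zip(e[:-1],h)))
    return p
E
python3 - <<'E'
from inhand import *
inhand("wh1"); print(r.read_state()["tool_pos"],r.read_state()["tool_rot"])
E
```

```text
y,z of axis at TCP [-0.7622  6.0079] dirs deg [-0.1101 -0.0414] rms 0.4637683274785603 n 5891
{np.float64(20.0): np.int64(0), np.float64(20.5): np.int64(0), np.float64(21.0): np.int64(0), np.float64(21.5): np.int64(0), np.float64(22.0): np.int64(0), np.float64(22.5): np.int64(0), np.float64(23.0): np.int64(0), np.float64(23.5): np.int64(0), np.float64(24.0): np.int64(0), np.float64(24.5): np.int64(0), np.float64(25.0): np.int64(2), np.float64(25.5): np.int64(2), np.float64(26.0): np.int64(2), np.float64(26.5): np.int64(6), np.float64(27.0): np.int64(196), np.float64(27.5): np.int64(371), np.float64(28.0): np.int64(85), np.float64(28.5): np.int64(29), np.float64(29.0): np.int64(72), np.float64(29.5): np.int64(79), np.float64(30.0): np.int64(3), np.float64(30.5): np.int64(0), np.float64(31.0): np.int64(0), np.float64(31.5): np.int64(0), np.float64(32.0): np.int64(0), np.float64(32.5): np.int64(0), np.float64(33.0): np.int64(0), np.float64(33.5): np.int64(0), np.float64(34.0): np.int64(0), np.float64(34.5): np.int64(0), np.float64(35.0): np.int64(0), np.float64(35.5): np.int64(0), np.float64(36.0): np.int64(0), np.float64(36.5): np.int64(0), np.float64(37.0): np.int64(0), np.float64(37.5): np.int64(0), np.float64(38.0): np.int64(0), np.float64(38.5): np.int64(0), np.float64(39.0): np.int64(0)}
[ 0.4733 -0.1169  0.1192] [ 3.1399 -0.     -1.9469]
```

```bash
python3 - <<'E'
from inhand import *
for n in ["w_hold","w_cell","wh1"]:
    z=np.load("pics/%s.npz"%n);Rm=cv2.Rodrigues(z["rvec"])[0]
    P,C,u,v=cloud(n); q=(P@Rm.T+z["tvec"].ravel())*1000
    k=(q[:,2]<148)&(q[:,2]>105)&(v<400)
    q=q[k]; 
    for lo,hi in [(118,122),(124,128),(130,136)]:
        s=(q[:,2]>lo)&(q[:,2]<hi); a=q[s&(q[:,0]<0),0];b=q[s&(q[:,0]>0),0]
        if len(a) and len(b): print(n,lo,"inner",a.max().round(2),b.min().round(2),"mid",((a.max()+b.min())/2).round(2),"outer mid",((a.min()+b.max())/2).round(2),"med",((np.median(a)+np.median(b))/2).round(2))
for i in range(4): print(r.read_state()["tool_pos"],r.read_state()["wrist_force"]); r.dwell(.05)
m=r.camera_model("wrist");s=r.read_state();T=R.from_euler("xyz",s["tool_rot"]).as_matrix();print(T.T@(cam2w(m,[0,0,0])-s["tool_pos"]))
m2=np.load("pics/w_hold.npz");E=cv2.Rodrigues(m2["rvec"])[0].T; print("cam axes w_hold yaw of x:",np.arctan2(E[1,0],E[0,0]))
E
```

```text
w_hold 118 inner -42.03 42.06 mid 0.01 outer mid -0.04 med 0.06
w_hold 124 inner -42.01 42.11 mid 0.05 outer mid -0.13 med -0.03
w_hold 130 inner -42.29 42.09 mid -0.1 outer mid -0.01 med -0.08
w_cell 118 inner -41.93 42.17 mid 0.12 outer mid 0.25 med 0.04
w_cell 124 inner -42.15 42.15 mid 0.0 outer mid -0.22 med -0.05
w_cell 130 inner -42.22 41.99 mid -0.12 outer mid -0.0 med -0.08
wh1 118 inner -0.27 0.46 mid 0.1 outer mid 0.43 med 0.08
wh1 124 inner -0.28 0.1 mid -0.09 outer mid 0.0 med 0.05
wh1 130 inner -0.29 0.1 mid -0.09 outer mid 0.09 med -0.05
[ 0.4733 -0.1169  0.1192] [-0.8911  0.8813 -2.1872]
[ 0.4734 -0.1169  0.1193] [-0.0358 -0.709  -1.6114]
[ 0.4735 -0.117   0.1194] [-0.4713 -0.3555 -0.3953]
[ 0.4736 -0.117   0.1196] [-0.7471  0.6482 -1.3049]
[ 0.0765 -0.0007 -0.1233]
cam axes w_hold yaw of x: 2.4133589808923617
```

Camera_model and tool_pos differ by a constant world offset of about (1.1, 0.85) mm, which fits all the views, so I'll remove it. Next I'll go above the holder tilted at 26° and verify.

```bash
cat >> h.py <<'E'
O=np.array([.5058,.20945]); OFF=np.array([0,0,.0057])
def cellstate():
    s=r.read_state();T=R.from_euler("xyz",s["tool_rot"]).as_matrix();a=T[:,0]
    F=s["tool_pos"]+T@OFF-.03075*a; d=F-np.array([*O,0])
    th=np.degrees(np.arcsin(a[2])); z=F[2]*1000
    return dict(XF=round(d@EX*1000,2),Y=round(d@EY*1000,2),zF=round(z,2),clr=round(z-zF(th,0),2),th=round(th,2),dyaw=round(float(np.degrees(np.arctan2(a@EY,a@EX))),2),t=round(s["time"],2),w=round(s["gripper_width"]*1000,2))
def lfm(n=8):
    o=[]
    for i in range(n): o.append(lf()); r.dwell(.02)
    return np.mean(o,0)
E
python3 - <<'E'
from h import *
np.set_printoptions(precision=2,suppress=True)
p,o=pose(-9,85,26); r.move_ptp(p,o); r.dwell(.3)
print(cellstate(),lfm())
for i in range(2):
    m=r.camera_model("wrist");s=r.read_state();T=R.from_euler("xyz",s["tool_rot"]).as_matrix();c=cam2w(m,[0,0,0])
    print("e",(c-(s["tool_pos"]+T@[.0777,0,-.1233]))*1000, "cam in tool",T.T@(c-s["tool_pos"])*1000); r.dwell(.3)
print(cellstate(),lfm())
for n in ["side","scene"]:
    im,d=r.get_image(n); save(n+"2",im)
E
```

```text
{'XF': np.float64(-8.42), 'Y': np.float64(1.05), 'zF': np.float64(85.42), 'clr': np.float64(55.5), 'th': np.float64(25.97), 'dyaw': -0.12, 't': 10.52, 'w': 31.18} [-0.05 -0.11 -1.47]
e [ 1.17  0.93 -0.07] cam in tool [  76.35   -0.26 -123.88]
e [ 1.16  0.95 -0.07] cam in tool [  76.34   -0.25 -123.88]
{'XF': np.float64(-9.04), 'Y': np.float64(-0.05), 'zF': np.float64(84.97), 'clr': np.float64(55.05), 'th': np.float64(26.0), 'dyaw': 0.01, 't': 11.25, 'w': 31.04} [-0.12 -0.01 -1.74]
```

The offset holds, and the arm settles to 0.05 mm. Now I'll descend and push towards the spring by feel.

```bash
python3 - <<'E'
from h import *
np.set_printoptions(precision=2,suppress=True)
p,o=pose(-9,zF(26,2),26)
print("hit",r.move_straight(p,o,rate=.05,stop_force=5)); r.dwell(.5)
b=lfm(); print(cellstate(),b)
im,d=r.get_image("side"); save("side3",im)
if np.linalg.norm(b-[0,0,-1.6])<2.5:
    for X in np.arange(-11,-24,-1.0):
        p,o=pose(X,zF(26,2),26); h=r.move_straight(p,o,rate=.03,stop_force=5); r.dwell(.15)
        f=lfm(5)-b; c=cellstate(); print(X,h,c["XF"],c["Y"],c["clr"],f)
        if f[0]>3.5 or h: break
print(cellstate())
E
```

```text
hit False
{'XF': np.float64(-8.97), 'Y': np.float64(0.0), 'zF': np.float64(31.89), 'clr': np.float64(1.97), 'th': np.float64(26.0), 'dyaw': -0.0, 't': 13.32, 'w': 31.07} [ 0.27 -0.16 -1.55]
-11.0 False -10.98 -0.0 1.98 [-0.19  0.19  0.01]
-12.0 False -11.98 -0.01 1.98 [-0.23  0.34 -0.32]
-13.0 False -13.0 0.02 2.0 [-0.23 -0.06 -0.08]
-14.0 False -13.99 0.02 2.02 [-0.35  0.15  0.24]
-15.0 False -14.99 -0.01 1.97 [ 0.26  0.06 -0.05]
-16.0 False -15.99 -0.02 1.98 [-0.24  0.41  0.01]
-17.0 False -16.95 -0.0 1.97 [-0.5   0.22 -0.01]
-18.0 False -17.86 -0.03 1.98 [ 1.14  0.27 -0.42]
-19.0 False -18.84 -0.04 1.98 [ 1.9   0.34 -0.11]
-20.0 False -19.81 -0.04 1.95 [ 3.45  0.68 -0.04]
-21.0 False -20.8 -0.01 1.99 [ 4.28  0.04 -0.12]
{'XF': np.float64(-20.8), 'Y': np.float64(-0.01), 'zF': np.float64(31.9), 'clr': np.float64(1.99), 'th': np.float64(26.02), 'dyaw': 0.0, 't': 18.69, 'w': 31.59}
```

Contact is felt at XF ≈ −17.3 with a slope of about 1.3 N/mm, so the spring's free front is at about −19.8 (shift ≈ +4.7 mm, against about +5.5 mm by vision). I'll press on to about 8.7 mm of compression.

```bash
cat >> h.py <<'E'
B0=np.array([.1,0,-1.55]); XD=-19.8
def go(c,th,clr,rate=.03,sf=5):
    z=zF(th,clr); X=XD-c+(37.1-z)*np.tan(np.radians(th))
    p,o=pose(X,z,th); h=r.move_straight(p,o,rate=rate,stop_force=sf); r.dwell(.15)
    f=lfm(5)-B0; s=cellstate(); print("c%.1f th%.0f X%.2f"%(c,th,X),h,{k:float(s[k]) for k in("XF","Y","clr","th","t","w")},f.round(2)); return h,f
E
python3 - <<'E'
from h import *
for c in (5,6.5,7.7,8.6):
    h,f=go(c,26,2)
    if h or f[0]>12.5 or abs(f[1])>4 or abs(f[2])>5: break
for n in("side","wrist"):
    im,d=r.get_image(n); save(n+"4",im)
E
```

```text
c5.0 th26 X-22.27 False {'XF': -21.66, 'Y': -0.06, 'clr': 1.95, 'th': 26.08, 't': 19.18, 'w': 31.45} [5.66 0.46 0.15]
c6.5 th26 X-23.77 False {'XF': -22.64, 'Y': -0.07, 'clr': 1.95, 'th': 26.14, 't': 19.66, 'w': 31.29} [6.55 0.47 0.24]
c7.7 th26 X-24.97 False {'XF': -23.37, 'Y': -0.09, 'clr': 1.93, 'th': 26.2, 't': 20.14, 'w': 31.6} [7.78 0.42 0.6 ]
c8.6 th26 X-25.87 False {'XF': -23.98, 'Y': -0.09, 'clr': 1.93, 'th': 26.23, 't': 20.62, 'w': 31.16} [8.5  0.76 0.44]
```

View pics/wrist4.png

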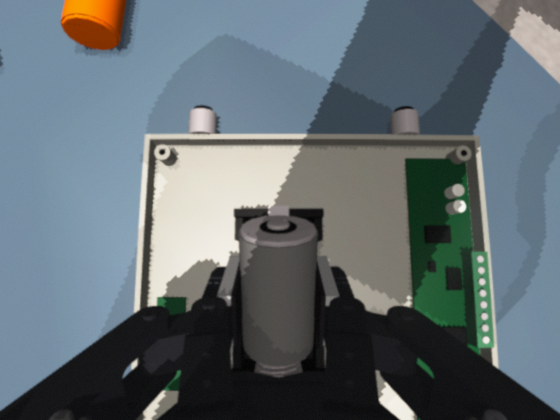

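The model is consistent: actual compression is about 6.7 mm at 8.5–8.7 N, because the arm yields about 2 mm under load. I'll command beyond the target to compensate and close the loop on the measured position.

```bash
cat >> h.py <<'E'
def cact(s): return XD-(float(s["XF"])-(37.1-float(s["zF"]))*np.tan(np.radians(float(s["th"]))))
def go2(c,th,clr,bias,rate=.03,sf=5,w=.15,dth=0):
    z=zF(th,clr); X=XD-c-bias+(37.1-z)*np.tan(np.radians(th))
    p,o=pose(X,z,th+dth); h=r.move_straight(p,o,rate=rate,stop_force=sf); r.dwell(w)
    f=lfm(5)-B0; s=cellstate(); ca=cact(s)
    print("c%.1f th%.0f b%.2f"%(c,th,bias),h,"cact %.2f"%ca,{k:float(s[k]) for k in("Y","clr","th","t","w")},f.round(2)); return h,f,ca
E
python3 - <<'E'
from h import *
s=cellstate();r.dwell(.3);print(cact(s),cact(cellstate()))
bias=1.9
for c in (7.6,8.4,8.6):
    h,f,ca=go2(c,26,2,bias)
    if h or f[0]>12.5: break
    bias+=np.clip(c-ca,-.5,.7)
print(bias)
E
```

```text
6.731662725047755 6.7465898404946145
c7.6 th26 b1.90 False cact 7.35 {'Y': -0.1, 'clr': 1.92, 'th': 26.27, 't': 21.51, 'w': 31.18} [8.75 1.12 1.08]
c8.4 th26 b2.15 False cact 8.00 {'Y': -0.1, 'clr': 1.93, 'th': 26.32, 't': 21.99, 'w': 31.53} [10.02  1.23  1.21]
c8.6 th26 b2.56 False cact 8.40 {'Y': -0.11, 'clr': 1.92, 'th': 26.35, 't': 22.48, 'w': 31.6} [9.76 1.53 1.21]
2.7620695214325575
```

```bash
sed -i 's/q=(P-st\["tool_pos"\])@T\*1000/q=(P-np.array([.00115,.0009,0])-st["tool_pos"])@T*1000/; s/    h,e=np.histogram.*/    sh=fr[(fr[:,0]>24)\&(fr[:,0]<36)]; h,e=np.histogram(sh[:,0],bins=np.arange(20,40,.25)); i=h.argmax(); print("shoulder",e[i]+.125, "max",np.percentile(sh[:,0],99))/' inhand.py
python3 - <<'E'
from inhand import *
from h import *
inhand("wh2"); print(cellstate(),lfm()-B0)
# same on old image
E
```

```text
y,z of axis at TCP [-0.1992  6.0442] dirs deg [ 0.0014 -0.3695] rms 0.4640755184982272 n 5834
shoulder 28.625 max 30.963215387790893
{'XF': np.float64(-25.57), 'Y': np.float64(-0.13), 'zF': np.float64(31.81), 'clr': np.float64(1.93), 'th': np.float64(26.35), 'dyaw': 0.02, 't': 22.52, 'w': 31.49} [9.8899 1.0228 1.0204]
```

The cell has not slipped in the grip (shoulder at 28.6 mm). I'll press slightly deeper, to about 11 N, then start swinging down while watching the forces.

```bash
python3 - <<'E'
from h import *
bias=2.76
for c,th,clr in ((9.0,26,1.8),(9.1,23,1.6),(9.1,20.5,1.5),(9.1,18.5,1.4)):
    h,f,ca=go2(c,th,clr,bias)
    if h or f[0]>12.3 or abs(f[1])>4 or abs(f[2])>4: print("STOP");break
    bias+=np.clip(c-ca,-.4,.4)
print(bias)
im,d=r.get_image("wrist"); save("wrist5",im[150:400,130:430].repeat(2,0).repeat(2,1))
E
```

```text
c9.0 th26 b2.76 False cact 8.79 {'Y': -0.12, 'clr': 1.83, 'th': 26.37, 't': 23.14, 'w': 31.53} [10.98  1.11  1.6 ]
c9.1 th23 b2.97 False cact 8.84 {'Y': -0.03, 'clr': 1.88, 'th': 23.37, 't': 23.62, 'w': 31.5} [11.16  1.19  3.55]
c9.1 th20 b3.24 False cact 8.94 {'Y': -0.04, 'clr': 1.56, 'th': 20.9, 't': 24.11, 'w': 31.32} [11.13  1.16  3.01]
c9.1 th18 b3.40 False cact 8.98 {'Y': -0.08, 'clr': 1.31, 'th': 18.91, 't': 24.59, 'w': 31.27} [11.2   1.37  2.68]
3.515641877572236
```

View pics/wrist5.png

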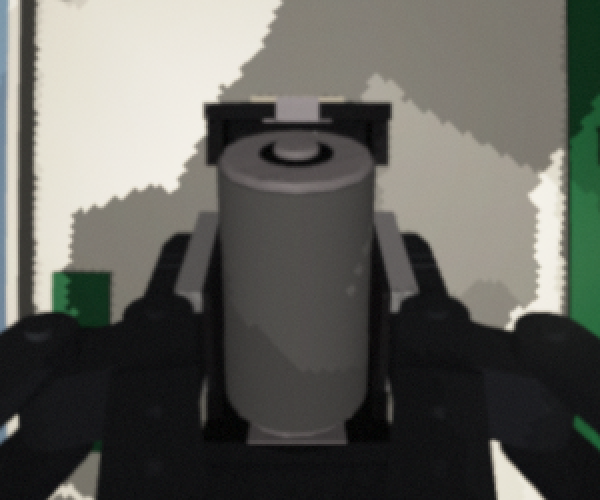

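The cell is centred between the cheeks and clear of the plate wall (wrist crop: cell 220–375, wall 205–390). Continuing the swing.

```bash
python3 - <<'E'
from h import *
bias=3.5
for c,th,clr in ((9.1,16.5,1.2),(9.1,14.5,1.1),(9.1,12.5,1.0),(9.0,10.5,1.0)):
    h,f,ca=go2(c,th,clr,bias,sf=4)
    if h or f[0]>12.5 or abs(f[1])>4 or abs(f[2])>6: print("STOP");break
    bias+=np.clip(c-ca,-.3,.3)
print(bias)
im,d=r.get_image("wrist"); save("wrist6",im[150:400,130:430].repeat(2,0).repeat(2,1))
E
```

```text
c9.1 th16 b3.50 False cact 8.99 {'Y': -0.05, 'clr': 1.03, 'th': 16.92, 't': 25.12, 'w': 31.31} [11.17  1.82  2.94]
c9.1 th14 b3.61 False cact 9.00 {'Y': -0.06, 'clr': 0.8, 'th': 14.94, 't': 25.61, 'w': 31.09} [11.36  1.81  2.24]
c9.1 th12 b3.71 False cact 9.01 {'Y': -0.09, 'clr': 0.59, 'th': 12.95, 't': 26.09, 'w': 31.17} [11.37  1.81  2.79]
c9.0 th10 b3.80 False cact 8.94 {'Y': -0.09, 'clr': 0.45, 'th': 10.95, 't': 26.57, 'w': 31.39} [11.54  2.14  2.76]
3.866948129286813
```

View pics/wrist6.png

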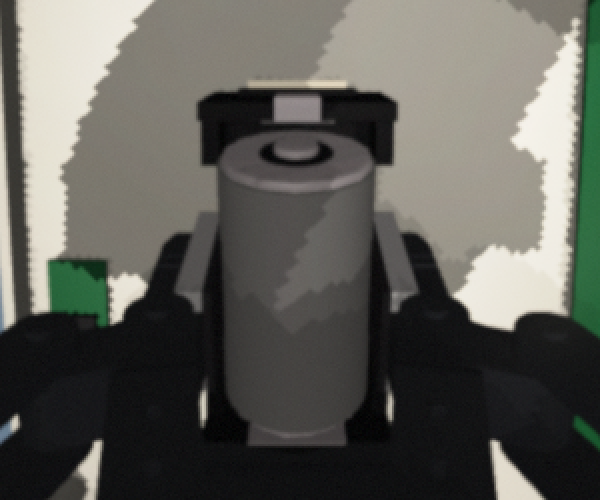

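```bash
python3 - <<'E'
from h import *
bias=3.87
for c,th,clr,dth in ((8.9,8,1.5,0),(8.8,5.5,1.5,0),(8.7,3,1.4,-.2),(8.6,1,1.3,-.3)):
    h,f,ca=go2(c,th,clr,bias,sf=4,dth=dth)
    if h or f[0]>12.5 or abs(f[1])>4 or abs(f[2])>6: print("STOP");break
    bias+=np.clip(c-ca,-.3,.3)
print(bias)
E
```

```text
c8.9 th8 b3.87 False cact 8.67 {'Y': -0.09, 'clr': 0.47, 'th': 8.49, 't': 27.11, 'w': 30.96} [11.24  2.34  0.18]
c8.8 th6 b4.10 False cact 8.68 {'Y': -0.09, 'clr': 0.33, 'th': 6.0, 't': 27.59, 'w': 31.18} [11.66  2.59  0.5 ]
c8.7 th3 b4.22 False cact 8.60 {'Y': -0.07, 'clr': 0.17, 'th': 3.3, 't': 28.07, 'w': 31.49} [11.15  2.71  0.23]
c8.6 th1 b4.32 False cact 8.59 {'Y': -0.05, 'clr': 0.11, 'th': 1.19, 't': 28.56, 'w': 31.11} [11.6   2.54  1.35]
4.328791561607523
```

Nearly level. Now I'll ease the cell forward onto the plate, unloading the arm, before opening.

```bash
python3 - <<'E'
from h import *
for c,th,clr,b,dth in ((8.3,0,1.2,4.2,-.3),(7.3,0,.9,3.5,-.2),(6.6,0,.6,2.5,-.1),(6.3,0,.4,1.5,0),(6.2,0,.3,.8,0),(6.1,0,.2,.2,0)):
    h,f,ca=go2(c,th,clr,b,sf=6,dth=dth)
    if f[0]<-2 or abs(f[1])>4 or abs(f[2])>6: print("STOP");break
im,d=r.get_image("wrist"); save("wrist7",im[150:400,130:430].repeat(2,0).repeat(2,1))
E
```

```text
c8.3 th0 b4.20 False cact 8.36 {'Y': -0.09, 'clr': 0.05, 'th': 0.17, 't': 29.04, 'w': 31.44} [11.12  2.45  2.13]
c7.3 th0 b3.50 False cact 7.37 {'Y': -0.06, 'clr': 0.05, 'th': 0.19, 't': 29.52, 'w': 31.23} [10.34  1.99  2.35]
c6.6 th0 b2.50 False cact 6.40 {'Y': -0.04, 'clr': 0.04, 'th': 0.21, 't': 30.01, 'w': 31.45} [9.08 1.11 2.17]
c6.3 th0 b1.50 False cact 5.64 {'Y': -0.02, 'clr': 0.05, 'th': 0.25, 't': 30.49, 'w': 31.43} [8.02 0.79 2.33]
c6.2 th0 b0.80 False cact 5.29 {'Y': 0.0, 'clr': 0.08, 'th': 0.2, 't': 30.98, 'w': 31.15} [7.11 0.63 2.  ]
c6.1 th0 b0.20 False cact 5.22 {'Y': 0.01, 'clr': 0.13, 'th': 0.12, 't': 31.46, 'w': 31.45} [5.83 0.52 1.1 ]
```

View pics/wrist7.png

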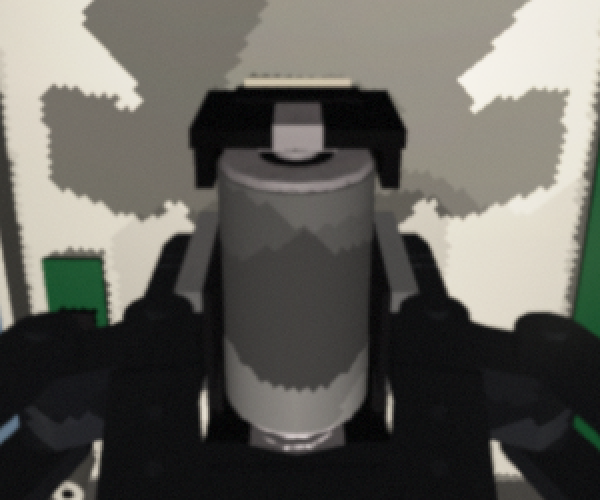

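The position stalls at 5.2 mm while the load falls, so the nub is on the plate. I'll unload the arm to near zero and open.

```bash
python3 - <<'E'
from h import *
for X in (5.6,4.9,4.2,3.6):
    h,f,ca=go2(X,0,.15,0,sf=6)
    if f[0]<1.5: break
s=cellstate()
r.release(); r.dwell(.4)
print(cellstate(),(lfm()-B0).round(2))
im,d=r.get_image("wrist"); save("wrist8",im); im,d=r.get_image("side"); save("side8",im)
E
```

```text
c5.6 th0 b0.00 False cact 5.23 {'Y': -0.01, 'clr': 0.15, 'th': 0.05, 't': 31.99, 'w': 31.45} [4.95 0.4  1.18]
c4.9 th0 b0.00 False cact 5.17 {'Y': 0.02, 'clr': 0.23, 'th': -0.03, 't': 32.48, 'w': 31.48} [ 2.61  0.26 -0.56]
c4.2 th0 b0.00 False cact 5.06 {'Y': 0.02, 'clr': 0.31, 'th': -0.1, 't': 32.96, 'w': 31.32} [-1.95 -0.42 -3.83]
{'XF': np.float64(-24.0), 'Y': np.float64(-0.02), 'zF': np.float64(31.75), 'clr': np.float64(0.15), 'th': np.float64(0.0), 'dyaw': -0.0, 't': 33.93, 'w': 86.03} [0.09 0.18 1.86]
```

View pics/wrist8.png

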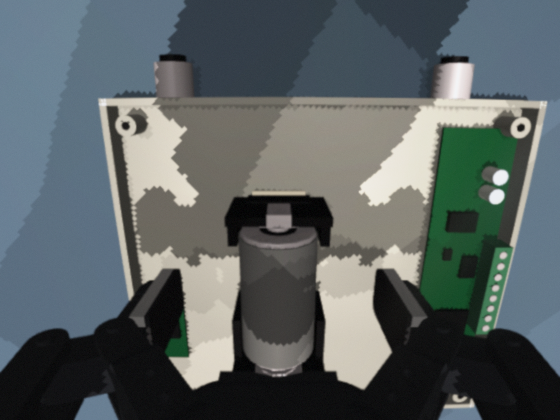

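Released; the cell lies under the open fingers (278,290) between spring and plate. I'll lift straight up and check its pose.

```bash
python3 - <<'E'
from inhand import *
s=r.read_state(); p=s["tool_pos"].copy()
r.move_straight([p[0],p[1],.13],rate=.12)
T=np.array([*O,.22])-EX*(.077-.3037/.9528*.32); 
r.move_ptp(T,[np.pi,0,LY]); r.dwell(.4)
m=r.camera_model("wrist"); im,d=r.get_image("wrist"); save("w9",im); np.savez("pics/w9.npz",im=im,d=d,**{k:np.array(v) for k,v in m.items()})
im2,_=r.get_image("side"); save("side9",im2)
P,C,u,v=cloud("w9"); P=P-[.00115,.0009,0]
X=(P[:,:2]-O)@EX[:2]*1000;Y=(P[:,:2]-O)@EY[:2]*1000;Z=P[:,2]*1000
k=(abs(Y)<14)&(X>-20)&(X<28)&(Z>36.5)&(Z<55); b=np.stack([X,Y,Z],-1)[k]
def f(p):
    dd=np.array([1,p[2],p[3]]);dd/=np.linalg.norm(dd); w=b-np.array([4.5,p[0],p[1]]);w=w-np.outer(w@dd,dd);return np.linalg.norm(w,axis=1)-16.6
q=least_squares(f,[0,31.6,0,0],loss="soft_l1",f_scale=.5).x
print("y,z",q[:2],"dir rad",q[2:],len(b))
k=(abs(Y)<6)&(Z>44)&(Z<52);print("top X range",np.percentile(X[k],[0.5,1,99,99.5]),np.median(Z[k]))
for t in ["d_cell","d_cell_nub","d_cell_flat"]:
    for o in r.landmark_of(t,"wrist")[:4]:
        w=cam2w(m,o["location"])-[.00115,.0009,0]; dd=w-[*O,.0316]
        if np.linalg.norm(dd)<.06: print(t,round(o["conf"],2),np.array([dd@EX,dd@EY,dd[2]])*1000)
print(r.read_state()["time"],r.read_state()["wrist_force"])
E
```

```text
y,z [ 0.3896 31.7857] dir rad [ 0.003  -0.0018] 1417
top X range [-24.1148 -23.5449  34.5721  34.6556] 47.9456323706573
d_cell 0.6 [ 5.2495 -0.2336  0.0357]
d_cell_nub 0.75 [36.9482  0.8761  1.4576]
d_cell_flat 0.62 [-27.0673   0.9577   1.6394]
36.2 [ 0.0572 -0.1843 -0.9645]
```

View pics/w9.png

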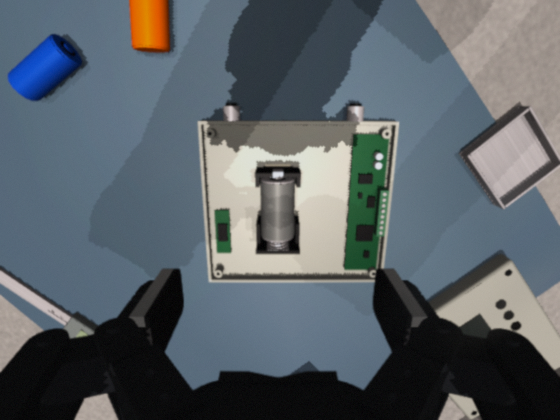

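View pics/side9.png

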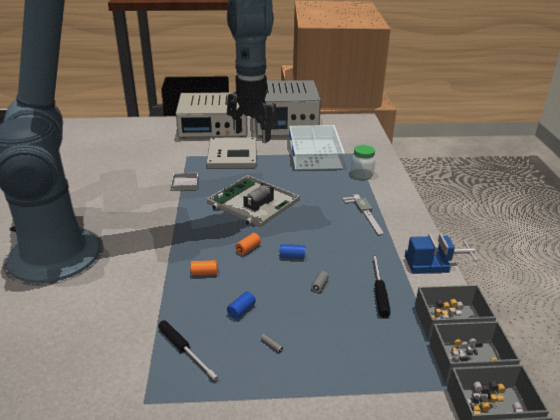

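The cell lies level in the holder, with its axis at z 31.8 mm, y +0.4 mm and 0.003 rad, and x at about +5.3 mm along the holder. The other things look unmoved and the robot is clear, so I'm handing in.

```bash
python3 - <<'E'
from h import *
r.job_done(); print(r.read_state()["time"])
E
```

```text
the job is handed in; nothing more can be done
the job is handed in; nothing more can be done
```

The D cell is in the holder, level and released, with its nub against the contact plate. I handed the job in at about 36 s of the 51 s allowed; no verdict is reported.

**What I did:** I gripped the thick grey cell at its middle and lowered its flat end into the holder with the nub 26° up. I felt the spring at about 17.3 mm on the spring side of the logger's origin. From there I pressed it back about 9 mm (11–11.7 N on the wrist) and swung the nub down in steps. I then eased the cell onto the plate until the load on the arm was near zero, and opened the fingers.

**Last checks:**

| Check | Measured | Allowed |
|---|---|---|
| Height of cell axis above bench | 31.8 mm | 29.6–33.6 mm |
| Sideways offset from holder axis | 0.4 mm | 3 mm |
| Angle to holder axis | 0.003 rad | 0.06 rad |
| Position along holder, from the seat | about +5 mm | within 10 mm |

The robot was clear of everything, and in the last side view the other things showed no movement by eye.

**What disagreed:**
- **Holder shift:** feel put it at about +4.7 mm, while the depth image and the final cell position put it at about +5.5 mm. This is well within tolerance.
- **Camera calibration:** the wrist camera's calibration was off from the arm by a constant 1.1 mm in x and 0.9 mm in y. I corrected for this.
- **Arm give:** the arm yielded about 2–4 mm under the spring load, so I commanded it further and went by the measured position.

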